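# Set the syrup portion and lock it

### The arm

A 6-joint arm with a two-finger parallel gripper is mounted at the origin on the work surface. World frame = base frame: x ahead of the robot, y to its left, z up, the work surface at z = 0. Lengths are in mm, angles in rad, forces in N, time in s.
With the tool pointing down it reaches from about 350 to 875 mm from the base axis. Payload 4.2 kg.
Tool frame: the origin (TCP) lies on the mounting face of the last link; the fingertips stand 173 mm ahead of it and the grasp point (between the pads) lies grip_point_offset ahead of it (grip_point_offset is the distance from the TCP to the grasp point, in mm); z points along the fingers, y is the line along which they close (so a half turn about z gives the same grasp; the last joint's range is limited). The gripper opens to 85 mm and grips with 20 to 120 N. Pads are 22 mm wide; open, the fingers measure 114 mm over their backs; the gripper's body (76 mm by 85 mm) begins 54 mm behind the grasp point. The pads swing forward as they close: fully open they stand 13 mm farther back than shut.
Start: joints at [1.441, 0.385, 0.008, 0, -1.194, -0.259], TCP at [236.891, 578.345, 404.712] pointing down, gripper open.
Joint ranges: [-3.14, 3.14], [-1.21, 2.06], [-1.07, 1.41], [-3.16, 2.05], [-2.99, -0.16], [-3.1, 3.1]. Speed limits (rad/s): [2.79, 2.79, 3.14, 3.14, 3.14, 3.14].

### API

Orientations are given as a unit quaternion [x, y, z, w].
In Python, from bench import read_state, get_image, job_done, recognise, place_of, grip_point_offset gives the robot as it stands. The module is installed in compiled form; this text tells all that it offers.
- The arm moves only by the tool carry_out, never from a script. Its arguments are lists of equal length, an entry for each row: "slide": the shift along the tool's x, y, z in m, a list of three; "roll": the turn about the tool's z in degrees; "claw": the finger opening in m, from 0 to 0.0854. A call has 1 to 8 rows; each row is the pose to reach, as a shift and turn from the pose commanded when the call began, along the tool's axes at that moment; what a row does not reach only later rows make up. A row lasts 1/8 s, in which the tool goes at most 62.5 mm and 10.7 degrees, less where a joint would pass 70% of its speed; a pose out of reach is approached as far as the arm can. A call with a gripper value outside its range is refused whole. The fingers move at their own pace and stop on an object; the grip force is fixed at half the most. Time passes only in rows, so rows that repeat a pose let the fingers close. It gives the time, the measured TCP pose, the force, the opening and the grip force at its end, in the units of the state.
- read_state(): the state, without advancing time (a new reading comes with each control period).
- get_image(name): name is "scene" or "top" or "wrist"; returns a dict with "img" (480x640x3 uint8, red, green, blue), "z_map" (480x640 float32, mm along the optical axis (not along the pixel's ray), 0 where there is no reading), "mtx" (3x3 intrinsics, pixels), "world_from_camera" (4x4, takes a point from camera to world coordinates); the wrist camera has in their place "T_tool_cam" (4x4, takes a point from camera to tool coordinates, whose origin is the TCP and whose axes are the flange's). Camera axes: x right, y up, looking along -z (the intrinsics and any distortion apply to the point x, -y, -z); pixel columns grow to the right and rows downward; lengths in mm; the calibration is good to about 2 mm. A picture is of the moment at which its call begins: read the wrist's pose just before it.
- job_done(): hands the job in; it is judged then, once.
Trained networks look in a picture, given as the dict that the camera call returned (one of the last four; its "shot" number tells which), for a name from the list of things; names that differ only in an ending like _2 or _b are one class to them, and where a whole thing is asked for, a point or a joint stands for the part that bears it (a point fixed in the world has none). Each returns a list of dicts, best first, with "conf" (0 to 1); they miss things now and then, are a little off and sometimes report something else, mostly with a low value. They report only what shows in the picture. A call takes as long as a camera call. They do not tell look-alikes from the thing itself.
- recognise(picture, thing): "at" ([column, row] in pixels, amid what is visible of it).
- place_of(picture, thing): "at" ([column, row] in pixels: a listed point, or the origin of a listed thing).
The state is a dict: "clock": time; "joints": joint angles; "joint_vel": joint speeds; "joint_efforts": joint torques, N m; "position": TCP position; "ee_rot": TCP orientation; "contact_force": force on the tool from outside, world axes, zero at the start; "wrist_torque": the same for the moment, N m; "gripper_width": finger opening in mm; "grasp_force": force on a finger pad.
Only numpy, scipy, OpenCV 4.12 (cv2) and the standard library are available. Lean on these libraries where they do the work, as an engineer would, in place of code of your own. Each camera call takes 0.05 s, during which the arm holds its last target. There are 200 camera calls.

### The job

Turn the amber (orange) syrup dispenser's setting sleeve until its pointer clicks in at 6, then gently lay the lock bar across that dispenser's two forked posts, centred and flat in both slots. Leave the green dispenser's setting alone and do not shove or tip the bottles, jar, cups or jug.

Things in the scene. Friction and masses are not known exactly. Their poses are not given: they have to be found in the camera images.
- amber_station: syrup dispenser with orange strips and posts, fixed to the table: aluminium housing 130 mm (x) by 200 mm (y) by 30 mm high, origin at the centre of its underside, z up. A setting sleeve stands on the vertical axis through the origin, two forked posts at y = +-80 mm; a short spout sticks out 26 mm at the foot of the +x side. No part is taller than 121 mm
- amber_grip (a point): point on the axis of the amber dispenser's sleeve, 85 mm above the table; its x axis is along the pointer. The sleeve is round, black and fluted, 54 mm diameter, from 40 to 100 mm height, on a skirt of 68 mm diameter (33 to 40 mm height)
- amber_pointer (a point): tip of the red pointer at the foot of the amber sleeve, 40 mm from its axis, 40 mm above the table; a white stripe on the sleeve's top, from the middle outward, points the same way. The white dial round it has numbers 0 to 8, 30 degrees apart, clockwise from above: 4 on the dispenser's +x side (by the spout), 0 at +120, 6 at -60, 8 at -120 degrees from +x towards +y
- amber_sleeve (a joint): amber sleeve's angle in rad, 0 at the number 0, growing clockwise from above, 0.5236 per number (6 is 3.1416), stops at 0 and 8; it clicks into a detent at each number (about 0.13 N m to leave it)
- amber_seat (a point): middle between the amber dispenser's two fork slots, at the height of their floors (106 mm, 6 mm above the sleeve's top); y axis from post to post, z up. Each post, at y = +-80 mm, is 16 mm thick in y and 50 mm in x; its slot is open upward and along y, 30 mm wide in x, between tines that rise to 121 mm
- lock_bar: loose steel lock bar with yellow ends, 200 mm along its y, 22 mm wide (x), 12 mm thick, 0.24 kg, with a red grip block on top of its middle (16 mm in x, 44 mm in y, from 11 to 47 mm above the bar's underside). Origin at the centre of its underside, z up
- lock_bar_grip (a point): point in the red grip block, 34 mm above the underside of the lock bar
- green_station: second syrup dispenser, the same in every size as the amber one but with green strips and posts; to be left alone; origin at the centre of its underside
- green_pointer (a point): tip of the red pointer of the green dispenser's sleeve, 40 mm from its axis
- jar: bystander: amber glass jar, 72 mm diameter, 85 mm tall; origin at the centre of its underside
- cup_stack: bystander: upturned stack of blue paper cups, 84 mm diameter, 105 mm tall; origin at the centre of its underside
- syrup_mid: bystander: tall green syrup bottle standing between the dispensers, 62 mm diameter, 210 mm tall; origin at the centre of its underside
- syrup_left: bystander: tall dark red syrup bottle at the left, 66 mm diameter, 220 mm tall; origin at the centre of its underside
- syrup_right: bystander: tall amber syrup bottle at the right, 66 mm diameter, 220 mm tall; origin at the centre of its underside
- jug: bystander: orange concentrate jug behind the dispensers, 97 mm diameter, 200 mm tall; origin at the centre of its underside
There are look-alikes about, which are no part of the job. Of the things like the lock_bar, leave any that is turquoise; of the rest the smaller one is meant.

How it is judged (in metres and radians):
On the way, in this order (a step that is already met when the one before it is completed fails the run):
1. the amber sleeve stands at 6, let go, while the bar is not yet on the dispenser (value of joint amber_sleeve between 3.01159 and 3.27159 rad and velocity of joint amber_sleeve between -0.05 and 0.05 rad/s and contact force between each of the fingers, lock_bar and amber_station below 0.1 N), for 0.2 s.
2. the lock bar lies in both slots of the amber dispenser, the sleeve still at 6 (value of joint amber_sleeve between 3.01159 and 3.27159 rad and x of lock_bar in the frame of amber_seat between -0.008 and 0.008 m and y of lock_bar in the frame of amber_seat between -0.013 and 0.013 m and z of lock_bar in the frame of amber_seat between -0.004 and 0.004 m and angle between the y axis of lock_bar and the y axis of amber_seat, either way round below 0.1 rad and angle between lock_bar's own z axis and vertical below 0.06 rad), for 0.2 s.
At the end, for the whole second after the job is handed in: Amber sleeve at 6 (within 0.13 rad); lock bar resting in both its fork slots, centre within 8 mm across and 13 mm along of the middle, within 4 mm of the slot floors' height, aligned within 0.1 rad, flat (0.06 rad), at rest; green pointer within 15 mm of its start (all of step 2 and linear speed of lock_bar below 0.02 m/s and distance of green_pointer from where it was at the start of the episode below 0.015 m); the robot touches nothing.
It fails at once if a bystander shoved more than 30 mm or tipped more than 0.35 rad (distance of any of jar, cup_stack, syrup_mid, syrup_left, syrup_right, jug from where it was at the start of the episode above 0.03 m or angle between any of jar, cup_stack, syrup_mid, syrup_left, syrup_right, jug's own z axis and vertical above 0.35 rad).
It fails at once if the green dispenser's sleeve turned a click or more (pointer moved more than 15 mm) (distance of green_pointer from where it was at the start of the episode above 0.015 m).
It fails at once if the bar dropped or slammed on the amber dispenser (over 60 N) (contact force between lock_bar and amber_station above 60 N).
It also fails if it takes over 72 s, if anything falls off the work surface, if the arm or the gripper's body presses on something with over 40 N, if the wrist force passes 120 N, or if a joint passes its speed limit or range.

## Working session

There is one attempt and no reset: what is moved stays moved. The work goes in short steps, Python scripts to look and compute and a tool call to move; the robot and the scene stay as the last step left them, time stands still between calls to the robot, and variables do not carry over. Pictures are saved under pics/ and viewed, at most 10 in all, crops included, and the job is handed in when it is done.

Besides the shell and the picture viewer there is one more tool, called after "Call:" as a command line: name --pt "numbers of a row" for each row, then --argument value for the rest. carry_out: Moves the arm, as the interface text tells. Its arguments: {"type":"object","properties":{"slide":{"type":"array"},"roll":{"type":"array"},"claw":{"type":"array"}},"required":["slide","roll","claw"]}

```bash
mkdir -p pics
cat > h.py <<'E'
import numpy as np, cv2
from bench import *
from scipy.spatial.transform import Rotation as R
def T_tool():
    s=read_state(); T=np.eye(4); T[:3,:3]=R.from_quat(s['ee_rot']).as_matrix(); T[:3,3]=s['position']; return T
def shot(name):
    Tt=T_tool(); p=get_image(name)
    p['T']=Tt@p['T_tool_cam'] if name=='wrist' else p['world_from_camera']
    return p
def ray(p,uv):
    K=p['mtx']; d=np.array([(uv[0]-K[0,2])/K[0,0],-(uv[1]-K[1,2])/K[1,1],-1.0]); return p['T'][:3,3],p['T'][:3,:3]@d
def at_z(p,uv,z):
    o,d=ray(p,uv); return o+d*(z-o[2])/d[2]
def at_depth(p,uv):
    o,d=ray(p,uv); u,v=int(round(uv[0])),int(round(uv[1])); w=p['z_map'][max(v-2,0):v+3,max(u-2,0):u+3]; w=w[w>0]
    return o+d*np.median(w) if w.size else None
def save(p,n,box=None,scale=1):
    im=p['img'][...,::-1]
    if box: im=im[box[1]:box[3],box[0]:box[2]]
    cv2.imwrite('pics/'+n,cv2.resize(im,None,fx=scale,fy=scale,interpolation=cv2.INTER_CUBIC))
E
python3 - <<'E'
from h import *
np.set_printoptions(precision=1,suppress=True)
print(read_state(), grip_point_offset)
a=shot('top'); b=shot('scene'); print([k for k in a], a['mtx'])
cv2.imwrite('pics/a.png',cv2.resize(np.vstack([a['img'],b['img']])[...,::-1],(400,600)) ) 
save(a,'top.png',scale=1.25); save(b,'scene.png',scale=1.25)
Z=dict(amber_station=0,amber_grip=85,amber_pointer=40,amber_seat=106,lock_bar=0,lock_bar_grip=34,green_station=0,green_pointer=40,jar=0,cup_stack=0,syrup_mid=0,syrup_left=0,syrup_right=0,jug=0)
for n,p in(('top',a),('scene',b)):
  for t,z in Z.items():
    for r in place_of(p,t)[:4]:
      print(n,t,round(r['conf'],2),np.array(r['at']),at_z(p,r['at'],z))
E
```

```text
{'clock': 0.0, 'joints': array([ 1.4,  0.4,  0. , -0. , -1.2, -0.3]), 'joint_vel': array([ 0., -0., -0., -0., -0., -0.]), 'joint_efforts': array([ -0. , -39.2,  18.8,   4.2,  -0. ,  -0. ]), 'position': array([236.8, 578.2, 403.6]), 'ee_rot': array([ 1. , -0.2, -0. ,  0. ]), 'contact_force': array([ 0.1, -0.6,  0.7]), 'wrist_torque': array([0., 0., 0.]), 'grasp_force': 0.0, 'gripper_width': 85.4699970394931} 154.70000000000002
['img', 'z_map', 'mtx', 'world_from_camera', 'shot', 'T'] [[593.7   0.  310.5]
 [  0.  593.7 241.3]
 [  0.    0.    1. ]]
top amber_station 0.75 [381.9 179.9] [ 653.9 -203.2    0. ]
top amber_grip 0.69 [383.1 174.6] [ 644.5 -193.6   85. ]
top amber_pointer 0.95 [372.8 164.8] [ 680.4 -176.3   40. ]
top lock_bar 0.84 [423.3 334.5] [ 280.5 -293.3    0. ]
top lock_bar 0.79 [209.8 259.9] [457.1 211.2   0. ]
top lock_bar 0.62 [167.5 367.6] [206.6 302.9   0. ]
top lock_bar_grip 0.75 [165.4 365.2] [213.9 300.6  34. ]
top lock_bar_grip 0.7 [428.8 332.5] [ 285.3 -299.    34. ]
top lock_bar_grip 0.64 [207.  256.4] [461.2 212.9  34. ]
top green_station 0.82 [214.4 177.4] [6
[... 1209 characters left out ...]
_grip 0.61 [523.9 265.9] [199.3 304.2  34. ]
scene lock_bar_grip 0.43 [281.3 205.6] [ 486.4 -173.5   34. ]
scene green_station 0.81 [317.3 351.9] [657.3 209.6   0. ]
scene jar 0.62 [280.4 205. ] [ 463.1 -217.     0. ]
scene cup_stack 0.91 [334.4 251.3] [461.3   2.8   0. ]
scene cup_stack 0.32 [396.8 291.9] [435.3 180.7   0. ]
scene syrup_mid 0.74 [267.2 280.9] [632.3  -6.1   0. ]
scene syrup_mid 0.52 [464.6 382.1] [489.1 416.1   0. ]
scene syrup_left 0.65 [463.5 384.2] [493.9 418.    0. ]
scene syrup_right 0.83 [238.2 168.6] [ 464.3 -426.7    0. ]
scene jug 0.76 [196.6 305.6] [784.7 -30.2   0. ]
scene jug 0.52 [269.7 282.1] [630.    0.2   0. ]
scene jug 0.34 [335.9 251.8] [459.7   6.1   0. ]
```

View pics/top.png

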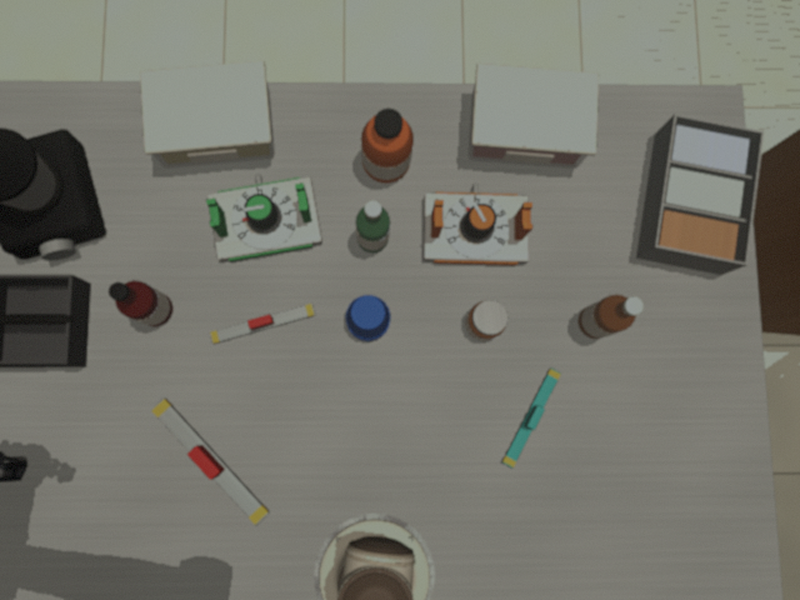

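Run:
```python
from h import *
p=shot('top')
im=p['img']
def crop(c,w=60): return cv2.resize(im[c[1]-w:c[1]+w,max(c[0]-w,0):c[0]+w,::-1],(390,390),interpolation=cv2.INTER_CUBIC)
r1=np.hstack([crop((383,175),45),crop((425,334))]); r2=np.hstack([crop((208,258)),crop((167,367))])
cv2.imwrite('pics/c.png',cv2.resize(np.vstack([r1,r2]),(600,600)))
```

```text
(no output)
```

View pics/c.png

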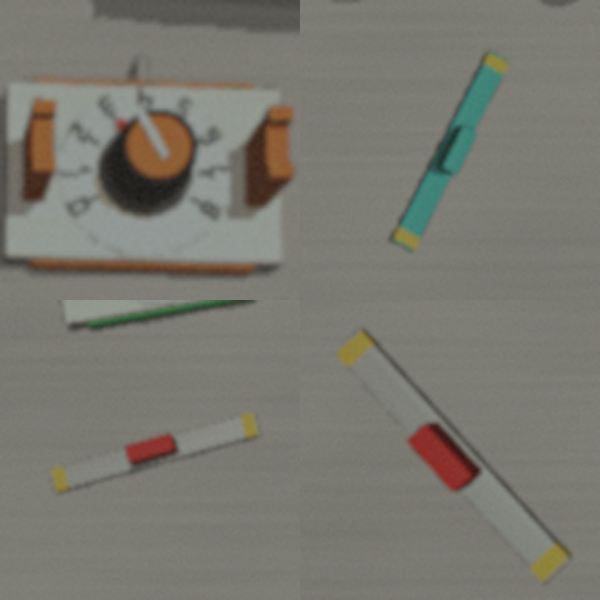

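Candidates: turquoise bar at (423,334), large steel bar at (167,367) and small steel bar at (208,258). I'm taking the small steel one at about (460, 208) mm. The amber pointer stands near 3, so it needs a 90° clockwise turn.

```bash
cat >> h.py <<'E'
def delta(target,phi_deg=None):
    "tool-frame slide (m) to bring the TCP to target; roll (deg) to bring tool-x heading to phi"
    T=T_tool(); s=T[:3,:3].T@(np.array(target)-T[:3,3])/1000; ph=np.degrees(np.arctan2(T[1,0],T[0,0]))
    r=None if phi_deg is None else (ph-phi_deg+180)%360-180
    print('slide',s.round(4),'heading',round(ph,2),'roll',r,'j',read_state()['joints'].round(3))
E
python3 - <<'E'
from h import *
np.set_printoptions(precision=4,suppress=True)
print(T_tool()); p=get_image('wrist'); print(p['T_tool_cam'])
delta((590,-197,450))
E
```

```text
[[  0.9254  -0.379   -0.     236.8764]
 [ -0.379   -0.9254   0.     578.3492]
 [ -0.      -0.      -1.     404.7248]
 [  0.       0.       0.       1.    ]]
[[ 0.0002  0.9537  0.3008 77.334 ]
 [ 1.     -0.0003  0.0002  1.0135]
 [ 0.0003  0.3008 -0.9537 31.4779]
 [ 0.      0.      0.      1.    ]]
slide [ 0.6207  0.5836 -0.0453] heading -22.28 roll None j [ 1.441  0.385  0.008  0.    -1.194 -0.259]
```

Call:
carry_out --pt "0.04 0.034 -0.03" --pt "0.094 0.081 -0.045" --pt "0.141 0.122 -0.045" --pt "0.188 0.162 -0.045" --pt "0.235 0.203 -0.045" --pt "0.282 0.243 -0.045" --pt "0.329 0.284 -0.045" --pt "0.375 0.324 -0.045" --roll '[0, 0, 0, 0, 0, 0, 0, 0]' --claw '[0.085, 0.085, 0.085, 0.085, 0.085, 0.085, 0.085, 0.085]'

```text
clock: 2.6
position: [458.4, 140.6, 450.2]
ee_rot: [0.981, -0.193, 0.0, -0.0]
contact_force: [0.7, 0.8, -0.1]
gripper_width: 85.2
grasp_force: 0.0
```

Call:
carry_out --pt "0.047 0.041 0" --pt "0.094 0.081 0" --pt "0.141 0.122 0" --pt "0.188 0.162 0" --pt "0.235 0.203 0" --pt "0.283 0.244 0" --pt "0.283 0.244 0" --pt "0.283 0.244 0" --roll '[0, 0, 0, 0, 0, 0, 0, 0]' --claw '[0.085, 0.085, 0.085, 0.085, 0.085, 0.085, 0.085, 0.085]'

```text
clock: 3.6
position: [627.3, -190.7, 449.2]
ee_rot: [0.981, -0.194, -0.001, -0.0]
contact_force: [0.2, 1.0, 0.1]
gripper_width: 85.1
grasp_force: 0.0
```

Run:
```python
from h import *
np.set_printoptions(precision=1,suppress=True)
p=shot('wrist'); save(p,'w1.png'); q=shot('top')
for t,z in dict(amber_grip=85,amber_pointer=40,amber_seat=106,amber_station=0).items():
    for n,c in(('w',p),('t',q)):
      for r in place_of(c,t)[:2]: print(n,t,round(r['conf'],2),np.array(r['at']),at_z(c,r['at'],z), at_depth(c,r['at']))
delta((645,-195,450))
# posts: world points from wrist depth with z 112..124
v,u=np.mgrid[0:480,0:640]; K=p['mtx']; d=p['z_map']
P=np.stack([(u-K[0,2])/K[0,0]*d,-(v-K[1,2])/K[1,1]*d,-d],-1)@p['T'][:3,:3].T+p['T'][:3,3]
m=(d>0)&(P[...,2]>112)&(P[...,2]<128)
n,l,st,c=cv2.connectedComponentsWithStats(m.astype(np.uint8))
for i in range(1,n):
    if st[i,4]>40: print(st[i],P[l==i].mean(0),P[l==i].min(0),P[l==i].max(0))
m=(d>0)&(P[...,2]>94)&(P[...,2]<105)&(np.hypot(P[...,0]-645,P[...,1]+195)<45)
print('top',m.sum(),P[m].mean(0),P[m].min(0),P[m].max(0))
```

```text
w amber_grip 0.59 [107.7 106.1] [769.  -67.6  85. ] [767.8 -70.3  90.9]
t amber_grip 0.77 [385.8 172. ] [ 650.7 -200.    85. ] [ 646.6 -197.7   99.9]
w amber_pointer 0.56 [286.3 154.6] [ 677.6 -179.2   40. ] [ 677.7 -179.3   40.9]
t amber_pointer 0.7 [371.6 165.8] [ 678.  -173.4   40. ] [ 680.4 -174.5   31.5]
w amber_seat 0.97 [318.1 196. ] [ 641.9 -197.   106. ] [ 641.  -196.6  101.3]
w amber_seat 0.57 [317.6 186.4] [ 649.2 -199.5  106. ] [ 648.3 -199.2  100.7]
t amber_seat 0.63 [383.3 173.6] [ 641.2 -191.   106. ] [ 642.6 -191.7  100.9]
w amber_station 0.84 [317.4 174.7] [ 643.9 -196.7    0. ] [ 657.1 -202.6  100.6]
t amber_station 0.74 [382.4 182.3] [ 647.9 -204.3    0. ] [ 622.3 -189.3  100.6]
slide [ 0. -0.  0.] heading -22.24 roll None j [-0.   0.4  0.2 -0.  -1.3  1.2]
[   0   33   95  142 2254] [772.4 -59.2 121.3] [736.9 -73.6 112. ] [829.8  -2.1 128. ]
[396 123  27  20 353] [ 662.4 -277.2  119.7] [ 656.9 -285.9  112.4] [ 667.2 -269.5  122.5]
[412 174  25  20 336] [ 622.9 -276.1  119.4] [ 616.9 -284.6  112.2] [ 627.4 -268.5  122.1]
[200 199  26  20 310] [ 666.4 -119.   119.6] [ 661.  -126.4  112.4] [ 671.2 -109.9  122.1]
[222 244  25  20 302] [ 626.9 -118.1  119.3] [ 621.2 -125.3  112.1] [ 631.3 -109.2  122.6]
[607 256  33  69 914] [ 480.  -400.4  119.8] [ 447.5 -422.2  112.1] [ 497.3 -390.7  128. ]
[ 71 265  75  65 901] [636.9 -22.1 120.6] [601.4 -30.4 112. ] [660.    9.4 128. ]
top 3336 [ 645.  -197.8  100.1] [ 617.3 -224.    94.1] [ 670.6 -170.8  103.6]
```

View pics/w1.png

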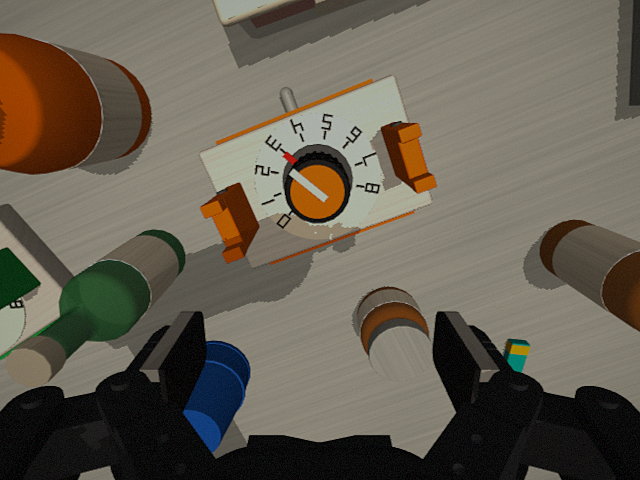

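Run:
```python
from h import *
delta((644.7,-197.6,238)); print(read_state()['position'])
```

```text
slide [0.0189 0.0004 0.212 ] heading -22.24 roll None j [-0.048  0.413  0.165 -0.    -1.322  1.231]
[ 627.23103305 -190.03915599  450.0244815 ]
```

Call:
carry_out --pt "0.019 0.0005 0.05" --pt "0.019 0.0005 0.11" --pt "0.019 0.0005 0.15" --pt "0.019 0.0005 0.18" --pt "0.019 0.0005 0.2" --pt "0.019 0.0005 0.212" --pt "0.019 0.0005 0.212" --pt "0.019 0.0005 0.212" --roll '[0, 0, 0, 0, 0, 0, 0, 0]' --claw '[0.085, 0.085, 0.085, 0.085, 0.085, 0.085, 0.085, 0.085]'

```text
clock: 5.1
position: [645.2, -198.2, 238.9]
ee_rot: [0.981, -0.193, 0.001, 0.0]
contact_force: [-0.7, -0.4, 0.7]
gripper_width: 84.7
grasp_force: 0.0
```

Run:
```python
from h import *
delta((644.7,-197.6,238)); print(read_state()['position'],read_state()['contact_force'])
```

```text
slide [-0.0007 -0.0004  0.0009] heading -22.26 roll None j [-0.059  0.61  -0.055  0.    -0.903  1.241]
[ 645.1614226  -198.21283605  238.89279424] [-0.66343251 -0.42682149  0.73705608]
```

Good. I'll close the fingers.

Call:
carry_out --pt "0 0 0" --pt "0 0 0" --pt "0 0 0" --pt "0 0 0" --pt "0 0 0" --pt "0 0 0" --roll '[0, 0, 0, 0, 0, 0]' --claw '[0.04, 0.04, 0.04, 0.04, 0.04, 0.04]'

```text
clock: 5.85
position: [645.4, -197.0, 239.4]
ee_rot: [0.981, -0.193, 0.002, -0.001]
contact_force: [0.1, 5.5, 5.5]
gripper_width: 52.4
grasp_force: 63.3
```

Call:
carry_out --pt "0 0 0" --pt "0 0 0" --pt "0 0 0" --pt "0 0 0" --pt "0 0 0" --pt "0 0 0" --pt "0 0 0" --pt "0 0 0" --roll '[7, 15, 24, 33, 42, 51, 60, 68]' --claw '[0.04, 0.04, 0.04, 0.04, 0.04, 0.04, 0.04, 0.04]'

```text
clock: 6.85
position: [644.4, -197.9, 239.4]
ee_rot: [-0.704, 0.71, -0.0, -0.0]
contact_force: [-4.3, 2.9, 6.4]
gripper_width: 52.2
grasp_force: 63.5
```

Call:
carry_out --pt "0 0 0" --pt "0 0 0" --pt "0 0 0" --pt "0 0 0" --pt "0 0 0" --roll '[7, 14, 20, 23, 23]' --claw '[0.04, 0.04, 0.04, 0.04, 0.04]'

```text
clock: 7.48
position: [644.0, -197.8, 239.4]
ee_rot: [-0.55, 0.835, 0.0, -0.001]
contact_force: [-5.6, 2.5, 6.9]
gripper_width: 52.5
grasp_force: 63.6
```

Run:
```python
from h import *
delta((644.7,-197.6,238)); s=read_state(); print(s['contact_force'],s['wrist_torque'],s['gripper_width'])
```

```text
slide [-0.0005 -0.0005  0.0014] heading -113.25 roll None j [-0.059  0.608 -0.057 -0.    -0.907 -0.347]
[-5.6454957   2.54634104  6.86008146] [0.67710023 1.09978766 0.12682154] 52.51888323830209
```

Call:
carry_out --pt "0 0 0" --pt "0 0 0" --pt "0 0 0" --pt "0 0 0" --pt "0 0 -0.03" --pt "0 0 -0.08" --pt "0 0 -0.14" --pt "0 0 -0.2" --roll '[0, 0, 0, 0, 0, 0, 0, 0]' --claw '[0.085, 0.085, 0.085, 0.085, 0.085, 0.085, 0.085, 0.085]'

```text
clock: 8.48
position: [644.5, -198.2, 439.5]
ee_rot: [-0.55, 0.835, 0.0, -0.0]
contact_force: [1.6, -0.4, -0.0]
gripper_width: 85.1
grasp_force: 0.0
```

Run:
```python
from h import *
np.set_printoptions(precision=1,suppress=True)
p=shot('wrist'); q=shot('top')
cv2.imwrite('pics/w2.png',np.hstack([cv2.resize(p['img'],(400,300)),cv2.resize(q['img'][125:230,313:453],(400,300))])[...,::-1])
for n,c in(('w',p),('t',q)):
    for r in place_of(c,'amber_pointer')[:2]:
        x=at_z(c,r['at'],40); print(n,r,x,np.degrees(np.arctan2(x[1]+197.6,x[0]-644.7)))
for r in place_of(q,'lock_bar_grip')[:3]: print(r['at'],at_z(q,r['at'],34))
delta((460,208,430),-74)
```

```text
w {'at': [286.7, 176.6], 'conf': 0.81} [ 663.  -232.2   40. ] -62.113571054285764
t {'at': [395.2, 171.1], 'conf': 0.72} [ 665.2 -229.5   40. ] -57.282843827288076
t {'at': [383.0, 175.4], 'conf': 0.69} [ 654.6 -200.1   40. ] -14.483128100781041
[163.9, 364.2] [216.2 304.   34. ]
[427.8, 333.5] [ 283.  -296.6   34. ]
[208.3, 259.0] [455.1 209.7  34. ]
slide [-0.3  0.3  0. ] heading -113.29 roll -39.28800560394234 j [-0.1  0.5  0.2 -0.  -1.3 -0.3]
```

View pics/w2.png

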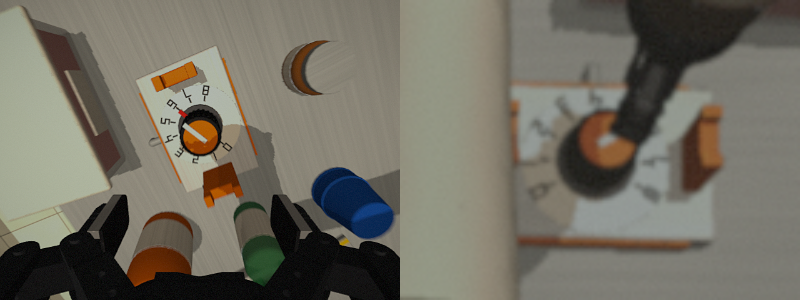

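Call:
carry_out --pt "-0.03 0.033 0" --pt "-0.07 0.077 0" --pt "-0.11 0.121 0" --pt "-0.15 0.165 0" --pt "-0.19 0.209 0" --pt "-0.23 0.253 0.005" --pt "-0.27 0.297 0.01" --pt "-0.3 0.33 0.01" --roll '[-4, -9, -14, -20, -26, -32, -37, -39]' --claw '[0.085, 0.085, 0.085, 0.085, 0.085, 0.085, 0.085, 0.085]'

```text
clock: 9.72
position: [458.6, 209.5, 425.4]
ee_rot: [0.798, -0.603, -0.001, 0.002]
contact_force: [0.5, 0.2, -0.2]
gripper_width: 84.9
grasp_force: 0.0
```

Call:
carry_out --pt "0 0 0" --pt "0 0 0" --roll '[0, 0]' --claw '[0.085, 0.085]'

```text
clock: 9.98
position: [460.0, 207.8, 426.3]
ee_rot: [0.797, -0.604, -0.0, 0.001]
contact_force: [-0.1, -0.9, -0.1]
gripper_width: 85.5
grasp_force: 0.0
```

```bash
cat > bar.py <<'E'
from h import *
def hsvmask(p,lo,hi):
    return cv2.inRange(cv2.cvtColor(p['img'],cv2.COLOR_RGB2HSV),lo,hi)
def world(p):
    v,u=np.mgrid[0:480,0:640]; K=p['mtx']; d=p['z_map']
    return np.stack([(u-K[0,2])/K[0,0]*d,-(v-K[1,2])/K[1,1]*d,-d],-1)@p['T'][:3,:3].T+p['T'][:3,3], d>0
def bar(p,zlo=4,zhi=60,around=None,rad=150):
    P,ok=world(p); ok&=(P[...,2]>zlo)&(P[...,2]<zhi)
    if around is not None: ok&=np.hypot(P[...,0]-around[0],P[...,1]-around[1])<rad
    red=(hsvmask(p,(0,130,60),(6,255,255))|hsvmask(p,(174,130,60),(180,255,255)))>0
    yel=hsvmask(p,(20,110,70),(34,255,255))>0
    out={}
    for n,m in(('red',red),('yel',yel)):
        c,l,st,_=cv2.connectedComponentsWithStats((m&ok).astype(np.uint8))
        for i in range(1,c):
            if st[i,4]>40:
                Q=P[l==i]; t=Q[Q[:,2]>np.percentile(Q[:,2],90)-4]; r=cv2.minAreaRect(t[:,:2].astype(np.float32))
                print(n,st[i],'mean',t.mean(0).round(1),'rect',np.round(r[0],1),np.round(r[1],1),round(r[2],1))
E
python3 - <<'E'
from bar import *
p=shot('wrist'); save(p,'w3.png'); bar(p,around=(458,208))
delta((458,208,430),-74); print(read_state()['position'])
for r in place_of(p,'lock_bar_grip')[:2]: print(r,at_z(p,r['at'],34))
E
```

```text
red [308 180  17  52 873] mean [461.1 209.2  46.2] rect [461.1 209.7] [14.7 42.8] 15.9
yel [304  96  25  14 336] mean [486.2 121.6  11.4] rect [485.8 121.5] [22.1 11.4] 15.7
yel [307 282  20  11 214] mean [435.8 298.7  11.5] rect [435.7 298.8] [20.2 12.7] 15.8
slide [-0.0013  0.002  -0.0033] heading -74.32 roll -0.32462575368413127 j [ 0.745  0.163 -0.244 -0.    -1.166 -0.472]
[460.28850482 207.29970879 426.64951073]
{'at': [530.6, 359.1], 'conf': 0.88} [197.27265735 307.86309298  34.        ]
{'at': [317.5, 208.9], 'conf': 0.76} [458.85007503 212.23987544  34.        ]
```

View pics/w3.png

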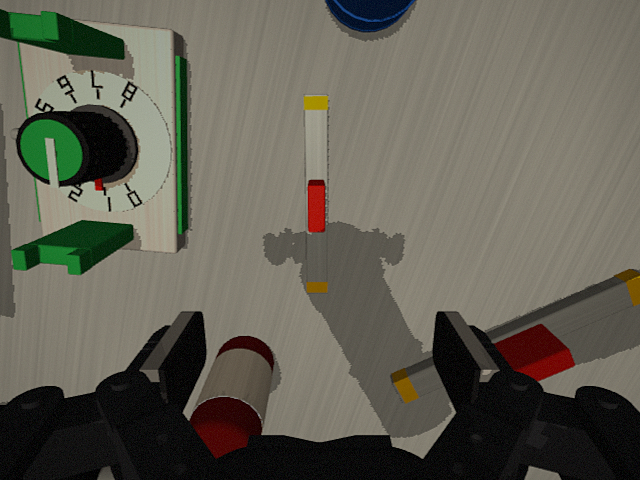

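Call:
carry_out --pt "-0.002 -0.0015 0.05" --pt "-0.002 -0.0015 0.11" --pt "-0.002 -0.0015 0.16" --pt "-0.002 -0.0015 0.2" --pt "-0.002 -0.0015 0.225" --pt "-0.002 -0.0015 0.236" --pt "-0.002 -0.0015 0.236" --pt "-0.002 -0.0015 0.236" --roll '[0, 0, 0, 0, 0, 0, 0, 0]' --claw '[0.06, 0.06, 0.06, 0.06, 0.06, 0.06, 0.06, 0.06]'

```text
clock: 11.08
position: [461.6, 210.3, 192.8]
ee_rot: [0.797, -0.604, 0.0, -0.001]
contact_force: [0.3, -0.6, -0.3]
gripper_width: 60.1
grasp_force: 0.0
```

Call:
carry_out --pt "0 0 0" --pt "0 0 0" --pt "0 0 0" --pt "0 0 0" --pt "0 0 0" --pt "0 0 0" --pt "0 0 0" --roll '[0, 0, 0, 0, 0, 0, 0]' --claw '[0.005, 0.005, 0.005, 0.005, 0.005, 0.005, 0.005]'

```text
clock: 11.95
position: [461.2, 210.4, 192.4]
ee_rot: [0.797, -0.604, 0.0, -0.001]
contact_force: [-1.2, 0.2, 6.5]
gripper_width: 14.9
grasp_force: 59.7
```

Run:
```python
from h import *
delta((461,210,440),-91.45); s=read_state(); print(s['position'],s['contact_force'],s['gripper_width'],s['grasp_force'])
```

```text
slide [ 3.000e-04  1.000e-04 -2.476e-01] heading -74.25 roll 17.202844959489823 j [ 0.749  0.454 -0.531  0.    -0.584 -0.474]
[461.23248375 210.44522874 192.4439758 ] [-1.16039836  0.16783777  6.50301197] 14.890057287251613 59.65572953224182
```

Call:
carry_out --pt "0 0 -0.02" --pt "0 0 -0.06" --pt "0 0 -0.11" --pt "0 0 -0.16" --pt "0 0 -0.21" --pt "0 0 -0.245" --pt "0 0 -0.255" --pt "0 0 -0.255" --roll '[0, 2, 5, 8, 11, 14, 17, 17]' --claw '[0.005, 0.005, 0.005, 0.005, 0.005, 0.005, 0.005, 0.005]'

```text
clock: 12.95
position: [460.7, 210.0, 446.4]
ee_rot: [-0.699, 0.715, 0.0, 0.0]
contact_force: [0.2, 0.4, -2.4]
gripper_width: 15.2
grasp_force: 59.1
```

Run:
```python
from bar import *
T=T_tool(); p=shot('wrist'); P,ok=world(p)
save(p,'w4.png')
bar(p,zlo=220,zhi=330)
print('pos',T[:3,3]); delta((644.7,-197.6,450),-91.45)
```

```text
red [ 295  262   49  148 6630] mean [460.5 207.5 300.2] rect [460.6 209.3] [44.8 15.6] 88.4
yel [ 288   54   64   38 2321] mean [458.6 117.9 265.4] rect [458.6 117.8] [12.2 22.2] 88.7
pos [460.70628779 210.00460983 446.44214803]
slide [ 0.4035 -0.1929 -0.0046] heading -91.25 roll 0.20371184058967629 j [ 7.490e-01  1.530e-01 -2.080e-01 -1.000e-03 -1.212e+00 -7.700e-01]
```

View pics/w4.png

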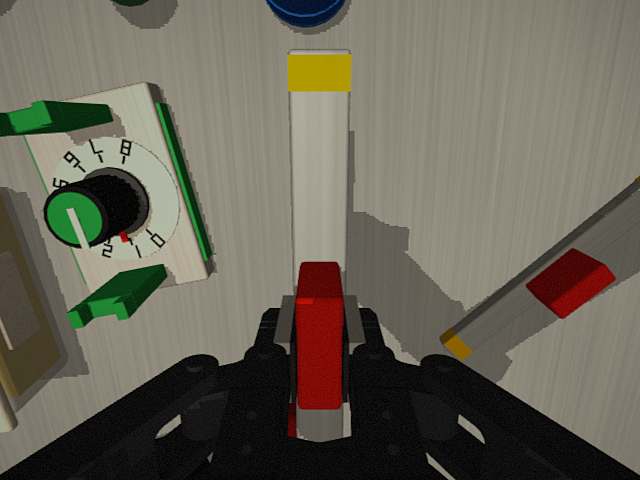

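Call:
carry_out --pt "0.02 -0.01 0" --pt "0.06 -0.029 0" --pt "0.11 -0.053 0" --pt "0.16 -0.076 0" --pt "0.21 -0.1 0" --pt "0.26 -0.124 0" --pt "0.31 -0.148 0" --pt "0.354 -0.169 0" --roll '[0, 0, 0, 0, 0, 0, 0, 0]' --claw '[0.005, 0.005, 0.005, 0.005, 0.005, 0.005, 0.005, 0.005]'

```text
clock: 14.0
position: [622.7, -149.4, 444.0]
ee_rot: [-0.699, 0.715, 0.002, -0.001]
contact_force: [-0.0, 0.0, -3.1]
gripper_width: 15.0
grasp_force: 59.0
```

Call:
carry_out --pt "0.03 -0.015 0" --pt "0.045 -0.022 0.01" --pt "0.05 -0.024 0.03" --pt "0.05 -0.024 0.06" --pt "0.05 -0.024 0.09" --pt "0.05 -0.024 0.11" --pt "0.05 -0.024 0.11" --roll '[0, 0, 0, 0, 0, 0, 0]' --claw '[0.005, 0.005, 0.005, 0.005, 0.005, 0.005, 0.005]'

```text
clock: 14.88
position: [644.2, -197.2, 332.8]
ee_rot: [-0.699, 0.715, 0.003, -0.002]
contact_force: [-0.2, -0.2, -1.8]
gripper_width: 14.8
grasp_force: 58.9
```

Run:
```python
from bar import *
T=T_tool(); p=shot('wrist'); P,ok=world(p)
bar(p,zlo=120,zhi=250); save(p,'w5.png')
# orange posts' tops
org=(hsvmask(p,(8,150,60),(18,255,255))>0)&ok&(P[...,2]>114)&(P[...,2]<128)
c,l,st,_=cv2.connectedComponentsWithStats(org.astype(np.uint8))
for i in range(1,c):
    if st[i,4]>40: Q=P[l==i]; print(st[i],Q.mean(0).round(1),Q.min(0).round(1),Q.max(0).round(1))
print('pos',T[:3,3]); delta((644.7,-198.4,299),-91.45)
```

```text
red [ 295  262   49  148 6595] mean [ 642.9 -199.7  186.5] rect [ 642.8 -197.7] [44.8 15.6] 89.1
yel [ 288   54   63   38 2323] mean [ 640.8 -289.2  151.7] rect [ 640.9 -289.3] [12.1 22. ] 89.0
[259  92  25  37 837] [ 661.9 -277.7  120.2] [ 656.9 -285.2  114.4] [ 667.2 -270.1  122.5]
[350  92  23  38 842] [ 622.6 -276.7  120.1] [ 617.6 -284.3  114.3] [ 627.3 -268.8  122.1]
[344 403   7  21 140] [ 628.7 -116.   120.4] [ 626.9 -123.3  118.9] [ 630.3 -108.1  121.9]
pos [ 644.15042906 -197.22974646  332.81668462]
slide [ 0.0009 -0.0001  0.036 ] heading -91.22 roll 0.2337418727261138 j [-0.058  0.519  0.046 -0.    -1.102  0.037]
```

View pics/w5.png

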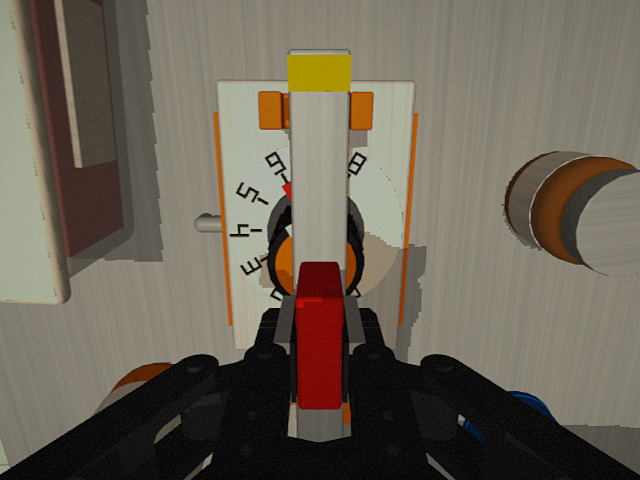

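Call:
carry_out --pt "0.001 -0.001 0.008" --pt "0.0015 -0.0015 0.016" --pt "0.0015 -0.0015 0.022" --pt "0.0015 -0.0015 0.027" --pt "0.0015 -0.0015 0.03" --pt "0.0015 -0.0015 0.032" --pt "0.0015 -0.0015 0.033" --pt "0.0015 -0.0015 0.033" --roll '[0, 0, 0, 0, 0, 0, 0, 0]' --claw '[0.005, 0.005, 0.005, 0.005, 0.005, 0.005, 0.005, 0.005]'

```text
clock: 15.92
position: [646.5, -199.6, 303.8]
ee_rot: [-0.699, 0.715, -0.0, 0.0]
contact_force: [0.1, -0.5, -2.5]
gripper_width: 15.6
grasp_force: 59.0
```

Call:
carry_out --pt "0 0 0.001" --pt "0 0 0.002" --pt "0 0 0.003" --pt "0 0 0.003" --roll '[0, 0, 0, 0]' --claw '[0.005, 0.005, 0.005, 0.005]'

```text
clock: 16.42
position: [646.4, -199.6, 300.6]
ee_rot: [-0.699, 0.715, 0.0, -0.0]
contact_force: [1.0, -0.8, -3.2]
gripper_width: 15.1
grasp_force: 59.0
```

Run:
```python
from bar import *
T=T_tool(); p=shot('wrist'); P,ok=world(p)
bar(p,zlo=100,zhi=250)
org=(hsvmask(p,(8,150,60),(18,255,255))>0)&ok&(P[...,2]>114)&(P[...,2]<128)
c,l,st,_=cv2.connectedComponentsWithStats(org.astype(np.uint8))
for i in range(1,c):
    if st[i,4]>40: Q=P[l==i]; print(st[i],Q.mean(0).round(1),Q.min(0).round(1),Q.max(0).round(1))
print('pos',T[:3,3],read_state()['contact_force']); delta((644.7,-198.4,299),-91.45)
```

```text
red [ 295  262   49  148 6602] mean [ 646.3 -202.2  154.2] rect [ 646.4 -199.9] [44.9 15.6] 88.4
yel [ 288   54   63   38 2313] mean [ 644.4 -291.8  119.5] rect [ 644.5 -291.8] [12.2 22.2] 89.7
[ 257   94   30   45 1232] [ 661.9 -277.8  120.3] [ 657.  -285.4  115.5] [ 667.3 -270.   122.2]
[ 366   94   30   46 1289] [ 622.6 -276.8  120. ] [ 617.3 -284.5  114. ] [ 627.4 -268.7  122.2]
pos [ 646.43465199 -199.56495022  300.56018602] [ 0.78791022 -0.59249652 -2.35786233]
slide [-0.0011  0.0018  0.0016] heading -91.28 roll 0.1720271812958174 j [-0.061  0.551  0.011  0.    -1.031  0.039]
```

Call:
carry_out --pt "0 0.001 0" --pt "0 0.0018 0" --pt "0 0.0018 0.0007" --pt "0 0.0018 0.0014" --pt "0 0.0018 0.002" --pt "0 0.0018 0.002" --roll '[0, 0, 0, 0, 0, 0]' --claw '[0.005, 0.005, 0.005, 0.005, 0.005, 0.005]'

```text
clock: 17.23
position: [644.7, -199.5, 298.6]
ee_rot: [-0.699, 0.715, 0.0, -0.0]
contact_force: [-0.4, 0.1, -2.9]
gripper_width: 14.9
grasp_force: 59.0
```

Still carrying the full weight, so I'll lower it in small steps.

Call:
carry_out --pt "0 0 0.0005" --pt "0 0 0.001" --pt "0 0 0.001" --pt "0 0 0.001" --roll '[0, 0, 0, 0]' --claw '[0.005, 0.005, 0.005, 0.005]'

```text
clock: 17.73
position: [644.6, -199.5, 298.5]
ee_rot: [-0.699, 0.715, -0.0, 0.0]
contact_force: [-1.4, 1.6, 3.6]
gripper_width: 14.9
grasp_force: 59.9
```

Contact: about +6 N. I'll release slowly and lift straight up.

Call:
carry_out --pt "0 0 0" --pt "0 0 0" --pt "0 0 0" --pt "0 0 0" --pt "0 0 0" --pt "0 0 0" --roll '[0, 0, 0, 0, 0, 0]' --claw '[0.018, 0.022, 0.03, 0.045, 0.05, 0.05]'

```text
clock: 18.48
position: [644.7, -199.6, 297.7]
ee_rot: [-0.699, 0.715, -0.0, 0.0]
contact_force: [-0.1, -0.6, 0.3]
gripper_width: 49.6
grasp_force: 0.0
```

Call:
carry_out --pt "0 0 -0.01" --pt "0 0 -0.03" --pt "0 0 -0.06" --pt "0 0 -0.1" --pt "0 0 -0.15" --pt "0 0 -0.17" --pt "0 0 -0.17" --pt "0 0 -0.17" --roll '[0, 0, 0, 0, 0, 0, 0, 0]' --claw '[0.05, 0.05, 0.05, 0.05, 0.05, 0.05, 0.05, 0.05]'

```text
clock: 19.48
position: [644.4, -199.4, 466.4]
ee_rot: [-0.699, 0.715, 0.001, -0.0]
contact_force: [0.7, -0.3, -0.3]
gripper_width: 50.1
grasp_force: 0.0
```

Run:
```python
from bar import *
p=shot('wrist'); save(p,'w6.png'); bar(p,zlo=100,zhi=250,around=(644,-198))
for r in place_of(p,'amber_pointer')[:1]:
    x=at_z(p,r['at'],40); print(r,np.degrees(np.arctan2(x[1]+197.6,x[0]-644.7)))
q=shot('scene')
for r in place_of(q,'green_pointer')[:1]: print(r,at_z(q,r['at'],40))
```

```text
red [ 307  188   22   65 1337] mean [ 644.5 -200.6  152.3] rect [ 644.4 -199.9] [44.  15.2] 88.3
yel [303  87  30  18 481] mean [ 642.8 -292.   117.4] rect [ 642.8 -291.7] [12.2 21.9] 88.7
yel [307 308  24  13 309] mean [ 646.2 -107.6  117.5] rect [ 646.2 -107.7] [13.  20.8] 89.3
{'at': [297.7, 164.2], 'conf': 0.76} -60.670380730699215
{'at': [332.2, 350.9], 'conf': 0.76} [653.39752007 250.00817724  40.        ]
```

View pics/w6.png

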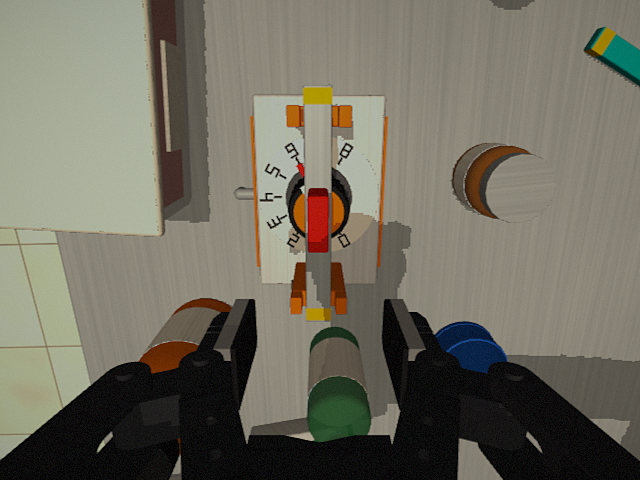

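The bar lies flat: both yellow ends have their top at z≈117.5, and its centre is at (644.5, -199.7), within about 2 mm of the middle. It is in both slots, and the pointer (302,168) is at 6.

```bash
python3 -c "
from bench import *
print(job_done())"
```

```text
the job is handed in; nothing more can be done
None
```

The job is handed in: by the last camera check, the amber sleeve stands at 6 and the lock bar lies flat in both slots, about 2 mm off centre, and nothing I saw suggested a bystander or the green setting had moved.

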